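# Clamp a resin mount and hold the hardness probe on its marked spot

## Robot

A 7-joint arm with a two-finger parallel gripper is mounted at the origin on the work surface; the furniture and walls round the work are solid. World frame = base frame: x ahead of the robot, y to its left, z up, the work surface at z = 0. Lengths are in m, angles in rad, forces in N, time in s.
With the tool pointing down it reaches from about 0.425 to 0.875 m from the base axis. Payload 8.4 kg.
Tool frame: the origin (TCP) lies midway between the tips of the shut fingers; the grasp point (between the pads) lies 19 mm behind it (arm.grasp_offset is the distance from the TCP to the grasp point, in m); z points along the fingers, y is the line along which they close (so a half turn about z gives the same grasp; the last joint's range is limited). The gripper opens to 85 mm and grips with 20 to 120 N. Pads are 22 mm wide; open, the fingers measure 114 mm over their backs; the gripper's body (76 mm by 85 mm) begins 54 mm behind the grasp point. The pads swing forward as they close: fully open they stand 13 mm farther back than shut.
Start: joints at [1.193, 0.333, 0.04, 1.465, -0.013, 1.343, -0.059], TCP at [0.179, -0.625, 0.231] pointing down, gripper open.
Joint ranges: [-2.58, 2.58], [-0.38, 2.09], [-1.3, 1.39], [0.25, 2.4], [-1.5, 4.64], [0.08, 2.09], [-2.65, 2.65]. Speed limits (rad/s): [2.22, 2.22, 2.79, 2.79, 3.14, 3.14, 3.14].

## Interface

Orientations are given as a rotation vector (axis times angle).
In Python, from cell import arm, viewer, order gives the robot as it stands.
- The arm moves only by the tool arm_command, never from a script. Its argument "moves" is a list of rows, each a list of 5 numbers: the finger opening in mm, from 0 to 85.4, then the shift along the tool's x, y, z in units of 25 mm (1.0 is 25 mm), then the turn about the tool's z in units of 5 degrees (1.0 is 5 degrees). A call has 1 to 12 rows; each row is the pose to reach, as a shift and turn from the pose commanded when the call began, along the tool's axes at that moment; what a row does not reach only later rows make up. A row lasts 1/10 s, in which the tool goes at most 50 mm and 8.59 degrees, less where a joint would pass 70% of its speed; a pose out of reach is approached as far as the arm can. A call with a gripper value outside its range is refused whole. The fingers move at their own pace and stop on an object; "newtons" is the grip in N (left out, the last holds). Time passes only in rows, so rows that repeat a pose let the fingers close. It gives the time, the measured TCP pose, the force, the opening and the grip force at its end, in the units of the state.
- arm.read_state(): the state, without advancing time (a new reading comes with each control period).
- viewer.capture(name): name is "scene" or "top" or "wrist"; returns the picture (384x512x3 uint8, red, green, blue); there is no depth.
- viewer.camera_model(name): a dict with "mtx" (3x3 intrinsics, pixels), "D" ([k1, k2, p1, p2, k3] as OpenCV has them; the pictures are not rectified), "xyz" and "orientation" of the camera in the world; the wrist camera has in their place "hand_eye" (4x4, takes a point from camera to tool coordinates, whose origin is the TCP and whose axes are the flange's). Camera axes: x right, y down, z forward; pixel columns grow to the right and rows downward; lengths in m; the calibration is good to about 2 mm. A picture is of the moment at which its call begins: read the wrist's pose just before it. camera_model takes no time and is no camera call.
- order.hand_in(): hands the job in; it is judged then, once.
The state is a dict: "clock": time; "qpos": joint angles; "dq": joint speeds; "effort": joint torques, N m; "position": TCP position; "ee_rot": TCP orientation; "ft_force": force on the tool from outside, world axes, zero at the start; "moment": the same for the moment, N m; "gripper_width": finger opening in m; "finger_force": force on a finger pad.
Only numpy, scipy, OpenCV 4.12 (cv2) and the standard library are available. Lean on these libraries where they do the work, as an engineer would, in place of code of your own. Each camera call takes 0.05 s, during which the arm holds its last target. There are 200 camera calls.

## Task

Check the cure of the resin mount standing in the bench vice: throw the vice's lever round into the notch marked with a dot, so that the jaw clamps the mount, then take the hardness probe out of its sloping dock. Set its sprung nose inside the small ring on the mount's top face, probe upright, and press gently until the nose is about half way in. Finish like that, still holding the probe steady on the spot for the reading; leave the spare mounts and the loupe where they are.

Things in the scene. Friction and masses are not known exactly. Their poses are not given: they have to be found in the camera images.
- vice: cam-lever specimen vice bolted to the bench, dark steel, about 160 x 130 mm in plan, jaws up to 46 mm high. Origin: under the base, on the jaws' centre line. Its x axis is the closing direction of the sliding jaw (towards the fixed V block), z up. The lever's flat notched sector is on its -y side.
- vice_lever (a joint): turn of the lever about its upright pivot, rad, anticlockwise from above positive. 0: release notch; 0.60: middle notch (mount still loose); 1.047: the notch marked with a white dot (mount clamped); stops at -0.10 and 1.20. A spring ball drops into a notch and centres the lever from within about 0.04 rad; moving it takes under 8 N at the knob. The lever stays where it is left.
- vice_pivot (a point): point on the lever's upright pivot axis, 72 mm above the bench, level with lever_knob
- lever_knob (a point): middle of the upright black knob on the lever's end: a cylinder 19 mm across, from 54 to 88 mm above the bench, 85 mm from the pivot axis; to be pinched from above and led round the arc
- mount: pale round resin mount, 32 mm across and 20 mm high, standing on the vice's bed (30 mm above the bench) between flat jaw and V block, up to 5 mm loose until clamped; clamping moves it a few mm. Origin: centre of its underside, z up. Its flat top face is 50 mm above the bench and 4 mm above the jaws.
- spot (a point): centre of the drawn ring (8 mm across) on the mount's top face, on plain resin 8 mm from the face's centre, beside the two metal strips set in it; moves with the mount
- probe: pen-shaped hardness probe, 145 mm long, about 125 g, standing in the dock on its collar. Origin: where the nose ends when it is right out; z runs along the probe towards its rear cap. Nose 10 mm across with a round end; barrel 18 mm across from 13 to 55 mm; collar 31 mm across from 55 to 60 mm; ribbed grip 22 mm across from 60 to 135 mm; cap up to 145 mm.
- probe_grip (a point): middle of the probe's ribbed grip, on its axis, 100 mm from the nose end: where to pinch it, fingers pointing along the probe
- probe_nose (a joint): how far the sprung nose is pushed in, m: 0 right out, 0.008 fully in. Push: 1 N to start, then 0.8 N for each mm (4.2 N half way).
- probe_tip (a point): end of the nose (on the nose itself, moves with it)
- dock: weighted stand, 92 x 66 mm, with a sloping round socket 44 mm long: the probe's barrel goes 55 mm down into it until the collar sits on the rim, 78 mm above the bench. The socket slopes 20 degrees from upright, its mouth leaning towards the dock's -x side. Origin: under the base, z up. Draw the probe out along its own axis.
- spare_black: spare black sample mount, 30 mm across, 18 mm high, on the bench. Origin: centre of its underside. To be left alone.
- spare_green: spare green sample mount, 30 mm across, 22 mm high, on the bench. Origin: centre of its underside. To be left alone.
- loupe: black standing loupe, 42 mm across, 43 mm high, on the bench. Origin: centre of its underside. To be left alone.
- vice_jaw: the vice's sliding flat jaw, driven by the lever's cam through stiff springs (about 12 N when the lever is in the marked notch); moves with the lever
Things that resemble listed ones, but are neither listed nor needed, are in the scene too. Leave any brown look-alike of the probe alone.

How it is judged:
By the outcome, as a careful person would: the job done as asked, in the order asked, and still so for the second after the job is handed in, while the arm keeps its last pose, push and grip.
It also fails if it takes over 48 s, if anything falls off the work surface, if the arm or the gripper's body presses on something with over 40 N, if the wrist force passes 120 N, or if a joint passes its speed limit or range.

## Working session

There is one attempt and no reset: what is moved stays moved. The work goes in short steps, Python scripts to look and compute and a tool call to move; the robot and the scene stay as the last step left them, time stands still between calls to the robot, and variables do not carry over. Pictures are saved under pics/ and viewed, at most 10 in all, crops included, and the job is handed in when it is done.

Besides the shell and the picture viewer there is one more tool, called after ">>>" as a command line: name --pt "numbers of a row" for each row, then --argument value for the rest. arm_command: Moves the arm, as the interface text tells. Its arguments: {"type":"object","properties":{"moves":{"type":"array","items":{"type":"array","items":{"type":"number"}}},"newtons":{"type":"number"}},"required":["moves"]}

```bash
ls; mkdir -p pics
cat > h.py <<'E'
import numpy as np, cv2
from scipy.spatial.transform import Rotation as R
from cell import arm, viewer, order
def cam(name, st=None):
    m=viewer.camera_model(name); K=np.array(m['mtx'],float); D=np.array(m['D'],float)
    if 'hand_eye' in m:
        st=st or arm.read_state(); T=np.eye(4); T[:3,:3]=R.from_rotvec(st['ee_rot']).as_matrix(); T[:3,3]=st['position']
        T=T@np.array(m['hand_eye']); return K,D,T[:3,:3],T[:3,3]
    o=np.array(m['orientation'],float)
    Rm=o if o.shape==(3,3) else R.from_rotvec(o).as_matrix() if o.size==3 else None
    return K,D,Rm,np.array(m['xyz'],float)
def ray(c,px):
    K,D,Rm,t=c; u=cv2.undistortPoints(np.array([[px]],float),K,D)[0,0]
    d=Rm@np.array([u[0],u[1],1]); return t,d/np.linalg.norm(d)
def plane(c,px,z):
    t,d=ray(c,px); return t+d*(z-t[2])/d[2]
def tri(obs):
    A=np.zeros((3,3));b=np.zeros(3)
    for c,px in obs:
        t,d=ray(c,px);P=np.eye(3)-np.outer(d,d);A+=P;b+=P@t
    x=np.linalg.solve(A,b); return x,[round(1e3*np.linalg.norm((np.eye(3)-np.outer(d,d))@(x-t)),1) for t,d in (ray(c,p) for c,p in obs)]
def proj(c,X):
    K,D,Rm,t=c; return cv2.projectPoints(np.array(X,float).reshape(-1,1,3),cv2.Rodrigues(Rm.T)[0],-Rm.T@t,K,D)[0][:,0]
def snap(name,f):
    st=arm.read_state(); im=viewer.capture(name); cv2.imwrite(f'pics/{f}.png',im[...,::-1]); return im,cam(name,st),st
E
python3 - <<'E'
from h import *
ims=[snap(n,n+'0')[0] for n in('scene','top','wrist')]
for n in('scene','top','wrist'):print(n,viewer.camera_model(n))
cv2.imwrite('pics/st.png',np.hstack([cv2.resize(ims[0],(400,300)),cv2.resize(ims[1],(400,300))])[...,::-1])
print(arm.read_state(), arm.grasp_offset)
E
```

```text
pics
scene {'mtx': array([[451.20757422,   0.        , 248.37315883],
       [  0.        , 451.20757422, 198.02533133],
       [  0.        ,   0.        ,   1.        ]]), 'D': array([-0.100961,  0.      ,  0.      ,  0.      ,  0.      ]), 'xyz': array([-0.42868552,  0.49095975,  1.16155814]), 'orientation': array([-1.40078467,  2.14587966, -0.92261093])}
top {'mtx': array([[459.52841788,   0.        , 253.69152885],
       [  0.        , 459.52841788, 188.6619334 ],
       [  0.        ,   0.        ,   1.        ]]), 'D': array([-0.06894346,  0.        ,  0.        ,  0.        ,  0.        ]), 'xyz': array([0.28017742, 0.03037332, 1.66556999]), 'orientation': array([-2.13531114,  2.11508059, -0.20659652])}
wrist {'mtx': array([[334.23551109,   0.        , 253.87517642],
       [  0.        , 334.23551109, 194.3564701 ],
       [  0.        ,   0.        ,   1.        ]]), 'D': array([-0.06780249,  0.        ,  0.        ,  0.        ,  0.        ]), 'hand_eye': array([[-1.92549190e-04, -9.44826041e-01, -3.27572457e-01,
         8.55325041e-02],
       [ 9.99999739e-01,  4.61711
[... 254 characters left out ...]
[ 1.19281397,  0.33374506,  0.03988789,  1.46606555, -0.01341106,
        1.34330641, -0.05852198]), 'dq': array([-1.23075964e-03, -1.25701953e-03,  1.18175364e-04, -3.33227003e-03,
       -2.26929259e-03,  1.14767825e-03,  4.53059309e-05]), 'effort': array([ 3.52718998e-03, -6.59044218e+01,  1.36781674e+00, -4.05868077e+01,
        1.69207103e-02,  9.78756143e-03, -2.63944958e-05]), 'position': array([ 0.17874699, -0.62456773,  0.23062934]), 'ee_rot': array([-3.10991161e+00, -4.36240838e-01,  3.91245154e-04]), 'ft_force': array([ 0.02352162, -0.13863653,  0.01584322]), 'moment': array([-0.02199147,  0.02721237,  0.02904549]), 'finger_force': 0.0, 'gripper_width': 0.08536524078046946} 0.0187
```

View pics/scene0.png

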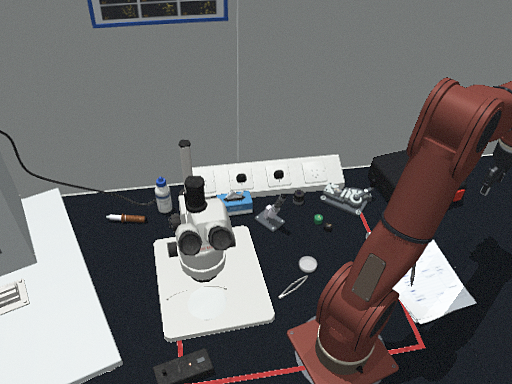

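View pics/top0.png

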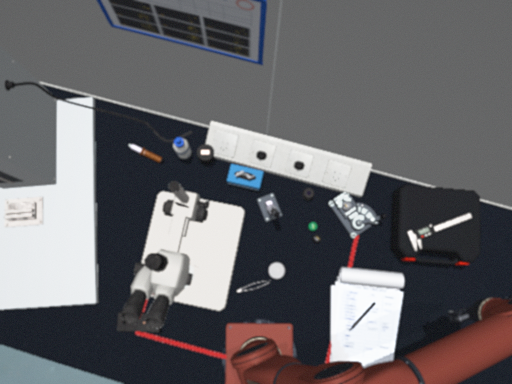

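Run:
```python
from h import *
t=cv2.imread('pics/top0.png');s=cv2.imread('pics/scene0.png')
a=cv2.resize(t[165:265,250:400],(600,400),interpolation=cv2.INTER_CUBIC)
b=cv2.resize(s[170:240,245:385],(800,400),interpolation=cv2.INTER_CUBIC)[:, :]
c=np.zeros((600,800,3),np.uint8);c[:300,:450]=cv2.resize(a,(450,300));c[300:600,:600]=cv2.resize(b,(600,300))
cv2.imwrite('pics/crop1.png',c)
ct=cam('top');cs=cam('scene')
for n,p,z in(('vice',(355,213),.04),('dock',(268,206),.05),('green',(313,226),.02),('black',(317,239),.018),('loupe',(308,194),.04)):print(n,plane(ct,p,z).round(3))
for n,p,z in(('vice',(347,197),.04),('dock',(270,215),.04)):print(n,plane(cs,p,z).round(3))
```

```text
vice [ 0.505 -0.341  0.04 ]
dock [ 0.526 -0.029  0.05 ]
green [ 0.459 -0.192  0.02 ]
black [ 0.413 -0.206  0.018]
loupe [ 0.572 -0.173  0.04 ]
vice [ 0.49  -0.327  0.04 ]
dock [ 0.52  -0.031  0.04 ]
```

View pics/crop1.png

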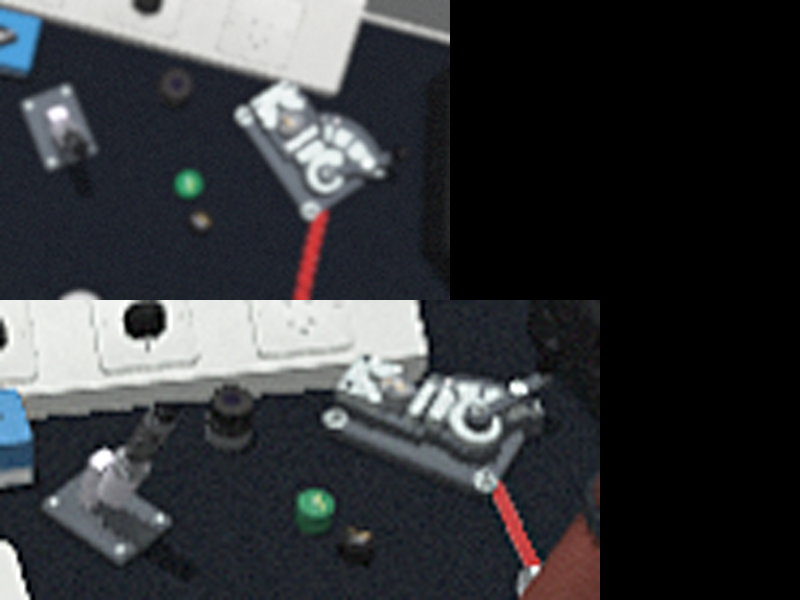

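>>> arm_command --pt "85 16.7 -7.5 -0.8 0" --pt "85 16.7 -7.5 -0.8 0" --pt "85 16.7 -7.5 -0.8 0" --pt "85 16.7 -7.5 -0.8 0" --pt "85 16.7 -7.5 -0.8 0" --pt "85 16.7 -7.5 -0.8 0" --pt "85 16.7 -7.5 -0.8 0" --pt "85 16.7 -7.5 -0.8 0" --pt "85 16.7 -7.5 -0.8 0" --pt "85 16.7 -7.5 -0.8 0" --pt "85 16.7 -7.5 -0.8 0" --pt "85 16.7 -7.5 -0.8 0"

```text
clock: 1.35
position: [0.5275, -0.3311, 0.2509]
ee_rot: [3.111, 0.434, -0.002]
ft_force: [-1.0, 0.5, -0.8]
gripper_width: 0.0847
finger_force: 0.0
```

Run:
```python
from h import *
im,c,st=snap('wrist','w1');print(st['position'],st['ee_rot'],st['qpos'],st['clock'])
np.savez('w1.npz',**st)
cv2.imwrite('pics/w1b.png',cv2.resize(im,(800,600),interpolation=cv2.INTER_CUBIC)[...,::-1])
```

```text
[ 0.52749955 -0.33105892  0.25092489] [ 3.11118372e+00  4.34222552e-01 -1.95021192e-03] [ 0.66218922  0.28117723 -0.21608393  1.49601476  0.06165075  1.37187015
 -0.85135875] 1.35
```

View pics/w1b.png

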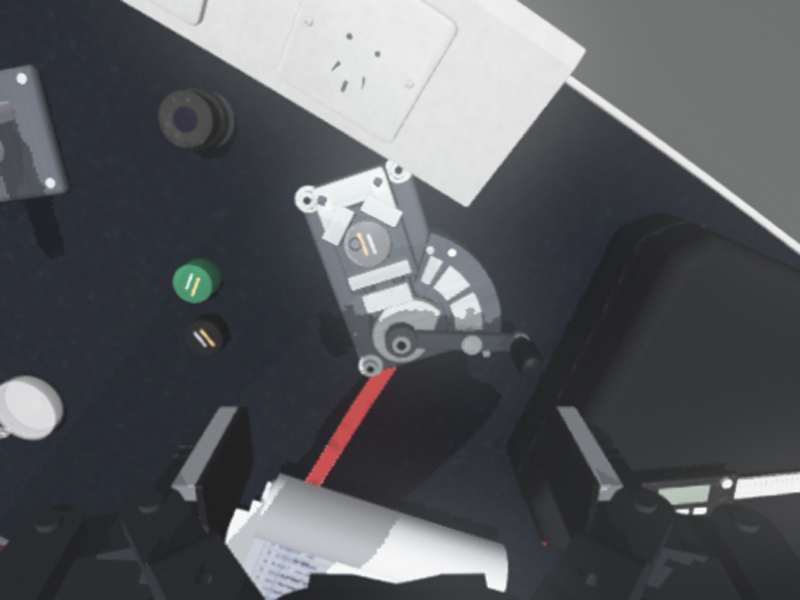

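Run:
```python
from h import *
im=cv2.imread('pics/w1.png');cv2.imwrite('pics/w1c.png',cv2.resize(im[95:245,185:355],(680,600),interpolation=cv2.INTER_CUBIC))
```

```text
(no output)
```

View pics/w1c.png

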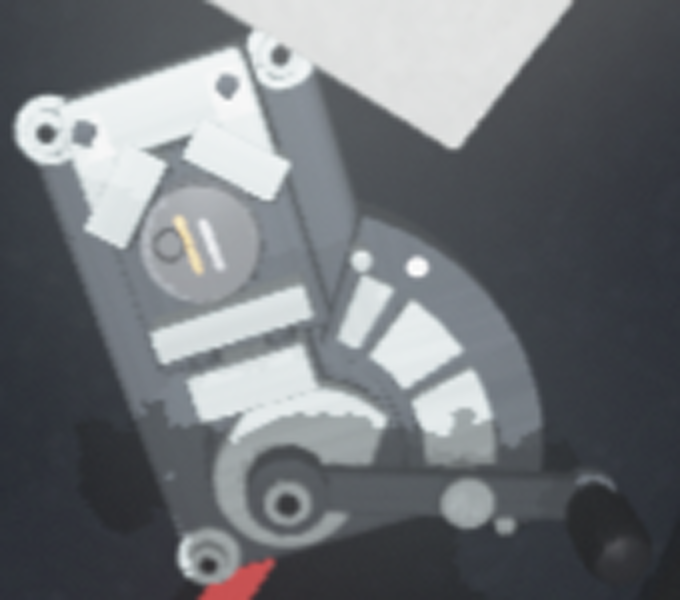

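Run:
```python
from h import *
st=dict(np.load('w1.npz'));c=cam('wrist',st)
k=plane(c,(340.5,233.75),.088);p=plane(c,(257,221),.072);print(k,p,np.linalg.norm((k-p)[:2]))
for z in(.03,.04,.05):
  for n,q in(('dot',(289.25,161.75)),('pin1',(275.5,160.25)),('pin2',(311.25,226.25))):
    d=plane(c,q,z)-p;print(z,n,np.degrees(np.arctan2(d[1],d[0])).round(1),np.linalg.norm(d[:2]).round(3))
d=k-p;print(np.degrees(np.arctan2(d[1],d[0])))
r=R.from_rotvec(st['ee_rot']).as_matrix();print((r.T@(k-st['position'])*40).round(2), np.degrees(R.from_rotvec(st['ee_rot']).as_euler('zyx')))
print(plane(c,(227,156),.05))
```

```text
[ 0.49100248 -0.43246054  0.088     ] [ 0.47475233 -0.34913322  0.072     ] 0.08489705447082742
0.03 dot -18.2 0.064
0.03 pin1 -4.8 0.059
0.03 pin2 -95.4 0.07
0.04 dot -16.2 0.066
0.04 pin1 -3.4 0.061
0.04 pin2 -92.3 0.067
0.05 dot -14.4 0.067
0.05 pin1 -2.1 0.063
0.05 pin2 -88.9 0.064
-78.96491235277075
[-2.51  3.5   6.52] [-1.58907116e+01 -6.84572079e-02  1.79975831e+02]
[ 0.52810597 -0.30127999  0.05      ]
```

>>> arm_command --pt "40 -2.5 3.5 3.0 22" --pt "40 -2.5 3.5 3.0 22" --pt "40 -2.5 3.5 3.0 22" --pt "40 -2.5 3.5 3.0 22" --pt "40 -2.5 3.5 3.0 22" --pt "40 -2.5 3.5 3.0 22" --pt "40 -2.5 3.5 3.0 22" --pt "40 -2.5 3.5 3.0 22" --pt "40 -2.5 3.5 3.0 22" --pt "40 -2.5 3.5 3.0 22" --pt "40 -2.5 3.5 3.0 22" --pt "40 -2.5 3.5 3.0 22"

```text
clock: 2.6
position: [0.4906, -0.4329, 0.1765]
ee_rot: [2.265, -2.176, 0.0]
ft_force: [-0.0, -0.7, -0.3]
gripper_width: 0.0402
finger_force: 0.0
```

Run:
```python
from h import *
im,c,st=snap('wrist','w2');print(st['position'],np.degrees(R.from_rotvec(st['ee_rot']).as_euler('zyx')),st['qpos'])
np.savez('w2.npz',**st)
cv2.imwrite('pics/w2b.png',cv2.resize(im,(800,600),interpolation=cv2.INTER_CUBIC)[...,::-1])
```

```text
[ 0.49057321 -0.43294268  0.17645957] [ 8.77105938e+01 -2.47742802e-02  1.79970778e+02] [ 0.56976442  0.37307558  0.11037974  1.52849908 -0.04172339  1.24237158
 -2.41556269]
```

View pics/w2b.png

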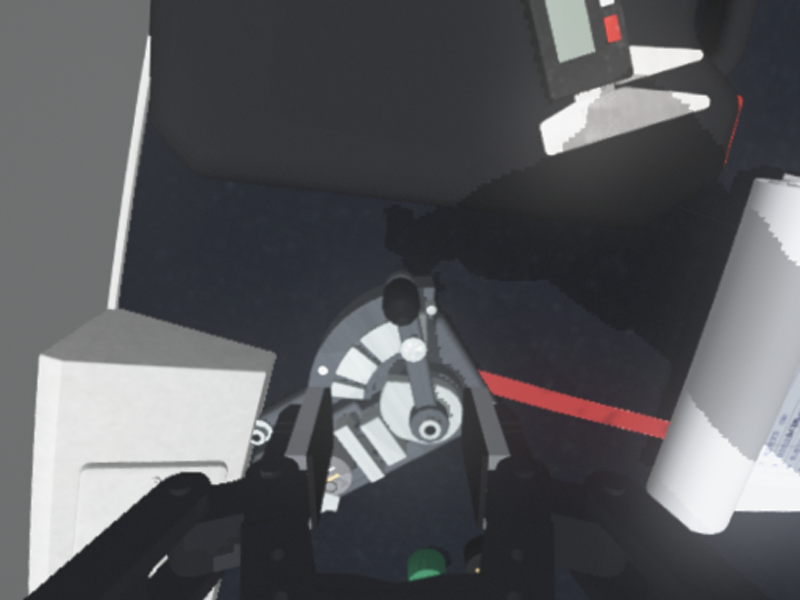

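Run:
```python
from h import *
c1=cam('wrist',dict(np.load('w1.npz')));s2=dict(np.load('w2.npz'));c2=cam('wrist',s2)
im=cv2.imread('pics/w2.png').max(2);sub=im[168:212,240:275]
m=(sub<35).astype(np.uint8);n,l,s,cc=cv2.connectedComponentsWithStats(m);print([(a+[240,168,0,0,0]) for a in s[1:] if a[4]>20])
k,e=tri([(c1,(340.5,233.75)),(c2,(257.3,194))]);p,e2=tri([(c1,(257,221)),(c2,(274.6,275.2))])
print(k,e,p,e2,np.linalg.norm((k-p)[:2]))
print(plane(c2,(257.3,194),.088))
for z in(.03,.04,.05):
    d=plane(c2,(322/1.5625,370/1.5625),z)-p;print(np.degrees(np.arctan2(d[1],d[0])))
dd,e=tri([(c1,(289.25,161.75)),(c2,(322/1.5625,370/1.5625))]);print(dd,e,np.degrees(np.arctan2(*(dd-p)[1::-1])),np.degrees(np.arctan2(*(k-p)[1::-1])))
```

```text
[]
[ 0.48809717 -0.43498426  0.08257467] [np.float64(1.0), np.float64(1.0)] [ 0.46885437 -0.35080081  0.06028401] [np.float64(0.7), np.float64(0.7)] 0.08635473068659472
[ 0.48908497 -0.43732532  0.088     ]
-17.723864331086858
-22.007728359058188
-26.218991624768993
[ 0.53452685 -0.37005653  0.02718422] [np.float64(0.9), np.float64(0.9)] -16.341575836673673 -77.12443517862356
```

>>> arm_command --pt "40 0 0 2 0" --pt "40 0 0 3.6 0" --pt "40 0 0 4.6 0" --pt "40 0 0 4.6 0" --pt "40 0 0 4.6 0" --pt "10 0 0 4.6 0" --pt "10 0 0 4.6 0" --pt "10 0 0 4.6 0" --pt "10 0 0 4.6 0" --pt "10 0 0 4.6 0" --newtons 40

```text
clock: 3.65
position: [0.4918, -0.4325, 0.0638]
ee_rot: [2.274, -2.165, 0.002]
ft_force: [-6.5, 0.8, 5.1]
gripper_width: 0.0176
finger_force: 38.8
```

Run:
```python
from h import *
st=arm.read_state();print(st)
P=np.array([.471,-.350]);T=st['position'];r=R.from_rotvec(st['ee_rot']).as_matrix()
d=T[:2]-P;print(np.linalg.norm(d),np.degrees(np.arctan2(d[1],d[0])))
# centre along the lever direction at exactly 85mm
for rad in(.085,):
  for a in(10,20,30,40,50,60,63):
    q=R.from_euler('z',a,degrees=True).as_matrix()[:2,:2]@d
    v=np.r_[P+q-T[:2],0];print(a,(r.T@v*40).round(2))
```

```text
{'clock': 3.65, 'qpos': array([ 0.57660392,  0.47118361,  0.09900042,  1.63533964, -0.05061748,
        1.0363591 , -2.40189427]), 'dq': array([-0.00052143,  0.0004443 , -0.00107714,  0.00011205,  0.00047729,
        0.00142841, -0.00027722]), 'effort': array([ -2.04560235, -68.17972898,   0.88706262, -36.92157984,
        -1.06993072,  -1.94152862,  -0.14870543]), 'position': array([ 0.49175645, -0.4324998 ,  0.0637507 ]), 'ee_rot': array([ 2.27440998e+00, -2.16543562e+00,  2.15910320e-03]), 'ft_force': array([-6.54187017,  0.81045383,  5.11846067]), 'moment': array([0.16256837, 1.35777878, 0.10370271]), 'finger_force': 38.848432302474976, 'gripper_width': 0.017627945738138636}
0.08507083639875833 -75.87783307654871
10 [-0.17 -0.57 -0.  ]
20 [-0.43 -1.1  -0.  ]
30 [-0.78 -1.58 -0.  ]
40 [-1.21 -1.99 -0.  ]
50 [-1.7  -2.32 -0.  ]
60 [-2.25 -2.56 -0.  ]
63 [-2.42 -2.61 -0.  ]
```

>>> arm_command --pt "10 -0.07 -0.29 -0.1 -1" --pt "10 -0.17 -0.57 -0.1 -2" --pt "10 -0.29 -0.84 -0.1 -3" --pt "10 -0.43 -1.1 -0.1 -4" --pt "10 -0.6 -1.35 -0.1 -5" --pt "10 -0.78 -1.58 -0.1 -6" --pt "10 -0.98 -1.79 -0.1 -7" --pt "10 -1.21 -1.99 -0.1 -8" --pt "10 -1.45 -2.16 -0.1 -9" --pt "10 -1.7 -2.32 -0.1 -10" --pt "10 -1.97 -2.45 -0.1 -11" --pt "10 -2.25 -2.56 -0.1 -12"

```text
clock: 4.85
position: [0.5501, -0.3735, 0.0639]
ee_rot: [3.052, -0.735, -0.008]
ft_force: [-12.9, -11.1, -5.8]
gripper_width: 0.0173
finger_force: 41.7
```

>>> arm_command --pt "10 0 0 0 0" --pt "10 0 0 0 0"

```text
clock: 5.05
position: [0.5503, -0.3729, 0.0639]
ee_rot: [3.052, -0.74, -0.008]
ft_force: [-10.1, -0.3, -3.4]
gripper_width: 0.0175
finger_force: 41.7
```

Run:
```python
from h import *
im,c,st=snap('wrist','w3');np.savez('w3.npz',**st);print(st['position'],st['ft_force'],st['qpos'])
P=np.array([.471,-.350]);d=st['position'][:2]-P;print(np.linalg.norm(d),np.degrees(np.arctan2(d[1],d[0])))
```

```text
[ 0.55029776 -0.37293803  0.06389523] [-10.08511561  -0.27224851  -3.40713305] [ 0.62268887  0.49680434 -0.12638739  1.59265051  0.07186677  1.06113437
 -1.5703655 ]
0.08254870612531254 -16.133282656038013
```

>>> arm_command --pt "45 0 0 0 0" --pt "45 0 0 0 0" --pt "45 0 0 0 0" --pt "45 0 0 -1 0" --pt "45 0 0 -3 0" --pt "45 0 0 -5 0" --pt "45 0 0 -5 0" --pt "45 0 0 -5 0" --pt "45 0 0 -5 0"

```text
clock: 6.0
position: [0.5535, -0.3714, 0.188]
ee_rot: [-3.054, 0.737, 0.001]
ft_force: [0.2, 0.2, -0.1]
gripper_width: 0.0451
finger_force: 0.0
```

Run:
```python
from h import *
im,c,st=snap('wrist','w4');np.savez('w4.npz',**st);print(st['position'],st['ft_force'],st['clock'])
p=proj(c,[[.53,-.305,.05],[.55,-.373,.088],[.471,-.35,.072]]);print(p)
x0,y0=(p.min(0)-45).astype(int).clip(0);x1,y1=(p.max(0)+45).astype(int);cr=im[y0:y1,x0:x1];print(x0,y0,cr.shape)
f=min(800/cr.shape[1],600/cr.shape[0]);print(f);cv2.imwrite('pics/w4c.png',cv2.resize(cr,None,fx=f,fy=f,interpolation=cv2.INTER_CUBIC)[...,::-1])
```

```text
[ 0.55351018 -0.3713696   0.18802089] [ 0.19481395  0.16839957 -0.07912192] 6.0
[[202.84133205 233.85968921]
 [258.96827804 198.38903672]
 [275.57603972 276.74328708]]
157 153 (168, 163, 3)
3.5714285714285716
```

View pics/w4c.png

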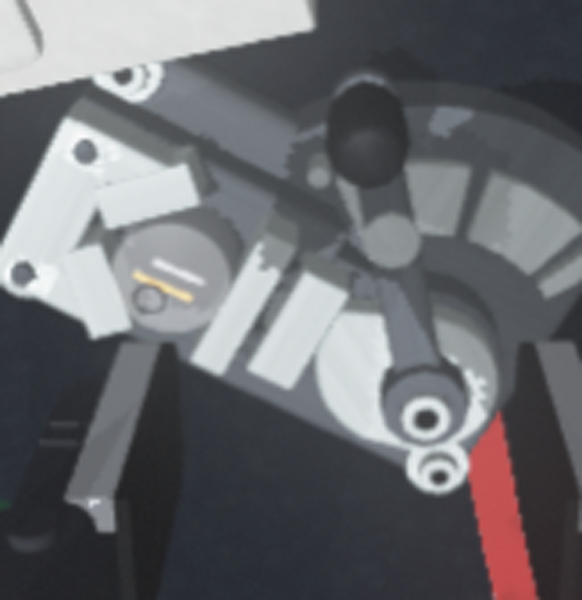

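Run:
```python
from h import *
s4=dict(np.load('w4.npz'));c=cam('wrist',s4);s2=dict(np.load('w2.npz'));c2=cam('wrist',s2)
def ang(c,k,p):
    k=plane(c,k,.088);p=plane(c,p,.06);d=k-p;return k,p,np.degrees(np.arctan2(d[1],d[0])),np.linalg.norm(d[:2])
print(ang(c2,(257.3,194),(274.6,275.2)));print(ang(c,(259.8,196.4),(276.3,270.3)))
# hough for knob-top refine + ring
im=cv2.imread('pics/w4.png')
print('spot',plane(c,(157+149/3.5714,153+299/3.5714),.05))
print('mount',plane(c,(157+172/3.5714,153+277/3.5714),.05))
```

```text
(array([ 0.48909878, -0.43834747,  0.088     ]), array([ 0.46952878, -0.35212103,  0.06      ]), np.float64(-77.2127452982791), np.float64(0.08841937168956884))
(array([ 0.55116032, -0.37430536,  0.088     ]), array([ 0.46964864, -0.35089136,  0.06      ]), np.float64(-16.02656210398491), np.float64(0.0848078375945661))
spot [ 0.52919267 -0.30007675  0.05      ]
mount [ 0.53194856 -0.30861924  0.05      ]
```

>>> arm_command --pt "85 0 0 -2 0" --pt "85 -6.2 -11.6 -3.7 0" --pt "85 -6.2 -11.6 -3.7 0" --pt "85 -6.2 -11.6 -3.7 0" --pt "85 -6.2 -11.6 -3.7 0" --pt "85 -6.2 -11.6 -3.7 0" --pt "85 -6.2 -11.6 -3.7 0" --pt "85 -6.2 -11.6 -3.7 0" --pt "85 -6.2 -11.6 -3.7 0" --pt "85 -6.2 -11.6 -3.7 0" --pt "85 -6.2 -11.6 -3.7 0"

```text
clock: 7.15
position: [0.5479, -0.0444, 0.2803]
ee_rot: [3.053, -0.74, -0.003]
ft_force: [-0.5, -0.6, -0.3]
gripper_width: 0.0848
finger_force: 0.0
```

Run:
```python
from h import *
im,c,st=snap('wrist','w5');np.savez('w5.npz',**st);print(st['position'],st['ee_rot'],st['qpos'],st['clock'])
cv2.imwrite('pics/w5b.png',cv2.resize(im,(800,600),interpolation=cv2.INTER_CUBIC)[...,::-1])
```

```text
[ 0.5479371  -0.04436469  0.28028701] [ 3.05254443e+00 -7.40107650e-01 -2.56095887e-03] [ 0.29705633  0.12814842 -0.32720755  1.62113492  0.04184588  1.40092013
 -2.08133152] 7.15
```

View pics/w5b.png

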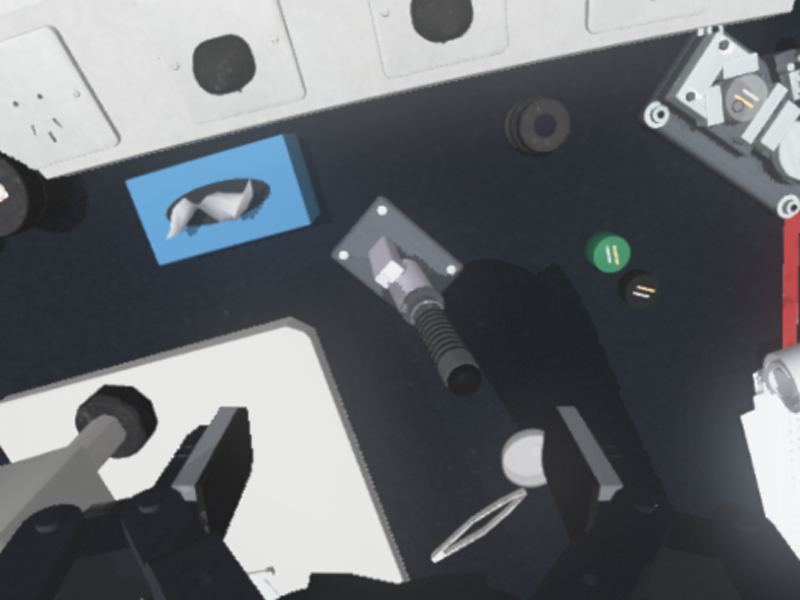

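Run:
```python
from h import *
st=dict(np.load('w5.npz'));c=cam('wrist',st)
s=1.5625;S=[plane(c,(x/s,y/s),.012) for x,y in((381,211),(343,255),(451,268))]
print(np.array(S).round(4));u=S[2]-S[0];print('lean ang',np.degrees(np.arctan2(u[1],u[0])),np.linalg.norm(u),np.linalg.norm(S[1]-S[0]),np.degrees(np.arctan2(*(S[1]-S[0])[1::-1])))
cen=(S[1]+S[2])/2;print('dock c',cen)
cap=plane(c,(463/s,380/s),.1626);print('cap',cap)
u/=np.linalg.norm(u)
ax=np.array([u[0]*np.sin(.349),u[1]*np.sin(.349),np.cos(.349)]);g=cap-ax*.045;print('grip',g,'rim',cap-ax*.09,'tip',cap-ax*.145,ax)
print(proj(c,[g,cap-ax*.085,cap-ax*.09,cap-ax*.01])*s)
print((R.from_rotvec(st['ee_rot']).as_matrix().T@(g-st['position'])*40).round(2))
```

```text
[[ 0.5711 -0.0416  0.012 ]
 [ 0.5537  0.0022  0.012 ]
 [ 0.5039 -0.0706  0.012 ]]
lean ang -156.620648158607 0.07313394238764678 0.04714792061350735 111.57793450656564
dock c [ 0.5288242  -0.03419027  0.012     ]
cap [ 0.48660504 -0.05346632  0.1626    ]
grip [ 0.50072976 -0.04736005  0.12031282] rim [ 0.51485448 -0.04125378  0.07802564] tip [ 0.53211803 -0.03379056  0.0263413 ] [-0.3138827  -0.1356949   0.93971514]
[[436.65726974 334.61897523]
 [417.67615616 301.95233856]
 [415.54092062 298.27926607]
 [456.60296997 368.9748789 ]]
[-1.61  0.97  6.4 ]
```

>>> arm_command --pt "85 -1.6 1.0 0 -14" --pt "85 -1.6 1.0 0 -14" --pt "85 -1.6 1.0 0 -14" --pt "85 -1.6 1.0 0 -14" --pt "85 -1.6 1.0 0 -14" --pt "85 -1.6 1.0 0 -14" --pt "85 -1.6 1.0 0 -14" --pt "85 -1.6 1.0 0 -14" --pt "85 -1.6 1.0 0 -14"

```text
clock: 8.1
position: [0.5011, -0.0482, 0.2809]
ee_rot: [-2.924, -1.149, 0.001]
ft_force: [0.2, -0.7, -0.3]
gripper_width: 0.085
finger_force: 0.0
```

>>> arm_command --pt "85 0 0 0 -14" --pt "85 0 0 0 -14" --pt "85 0 0 0 -14" --pt "85 0 0 0 -14" --pt "85 0 0 0 -14" --pt "85 0 0 0 -14" --pt "85 0 0 0 -14" --pt "85 0 0 0 -14" --pt "85 0 0 0 -14" --pt "85 0 0 0 -14"

```text
clock: 9.1
position: [0.5012, -0.0474, 0.2811]
ee_rot: [-1.745, -2.612, 0.0]
ft_force: [-0.1, -0.5, 0.2]
gripper_width: 0.0849
finger_force: 0.0
```

Run:
```python
from h import *
im,c,st=snap('wrist','w6');np.savez('w6.npz',**st);print(st['position'],st['ee_rot'],st['qpos'],st['clock'])
a=cv2.imread('pics/w5.png')[120:260,190:330]
cv2.imwrite('pics/w6b.png',np.hstack([cv2.resize(im,(560,420),interpolation=cv2.INTER_CUBIC)[...,::-1],cv2.resize(np.vstack([a,a*0])[:245],(240,420),interpolation=cv2.INTER_CUBIC)]))
```

```text
[ 0.50116842 -0.04744074  0.28113699] [-1.74539213e+00 -2.61170574e+00  1.89063269e-04] [ 0.36757346  0.03144116 -0.36763653  1.72020027  0.01138454  1.39242077
  0.39061563] 9.1
```

View pics/w6b.png

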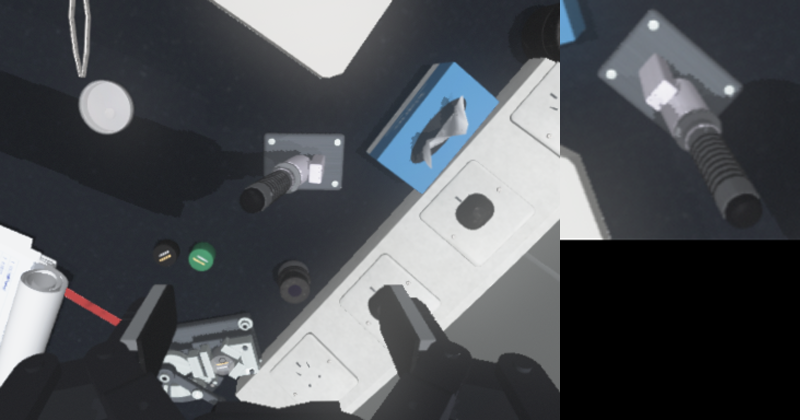

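Run:
```python
from h import *
c5=cam('wrist',dict(np.load('w5.npz')));s6=dict(np.load('w6.npz'));c6=cam('wrist',s6)
k=560/512;q=lambda x,y:(x/k,y/k);w=lambda x,y:((x-560)/(12/7)+190,y/(12/7)+120)
S=[plane(c6,q(*p),.012) for p in((270,142),(335,142),(334,184))];u=S[0]-S[1];print('lean',np.degrees(np.arctan2(u[1],u[0])),'centre',(S[0]+S[2])/2)
cap,e=tri([(c5,w(742,207)),(c6,q(256,198))]);print('cap',cap,e)
col,e=tri([(c5,w(697,127)),(c6,q(291,179))]);print('collar',col,e)
d=cap-col;print(np.linalg.norm(d),np.degrees(np.arccos(d[2]/np.linalg.norm(d))),np.degrees(np.arctan2(d[1],d[0])))
a=np.radians(-157.5);ax=np.array([np.cos(a)*.342,np.sin(a)*.342,.94])
r=R.from_rotvec(s6['ee_rot']).as_matrix()
for L in(.045,.040):
  g=cap-ax*L;print('grip',g,(r.T@(g-s6['position'])*40).round(2))
print('axis tool',r.T@ax)
print(proj(c6,[cap-ax*x for x in(0,.045,.085,.09)])*k, (proj(c5,[cap-ax*x for x in(0,.045,.085,.09)])-[190,120])*12/7+[560,0])
```

```text
lean -157.41852860703239 centre [ 0.52774436 -0.03478068  0.012     ]
cap [ 0.48416547 -0.05294344  0.15273691] [np.float64(2.4), np.float64(2.4)]
collar [ 0.51197296 -0.04360544  0.08373204] [np.float64(2.6), np.float64(2.6)]
0.07498083694473666 23.03001934781974 -161.43750998574444
grip [ 0.49838398 -0.04705394  0.11043691] [ 0.06 -0.09  6.83]
grip [ 0.49680415 -0.04770833  0.11513691] [ 0.06 -0.16  6.64]
axis tool [ 1.55827166e-04 -3.42277263e-01 -9.39899064e-01]
[[253.47109917 199.70592886]
 [273.86264086 185.64812312]
 [288.1692433  175.79623658]
 [289.75983455 174.70147676]] [[737.56594391 206.02764723]
 [710.18570131 158.01054711]
 [690.33586322 123.23201076]
 [688.09635218 119.30990026]]
```

>>> arm_command --pt "85 0 -0.1 2 0" --pt "85 0 -0.1 4 0" --pt "85 0 -0.1 6 0" --pt "85 0 -0.1 7.2 0" --pt "85 0 -0.1 7.2 0" --pt "45 0 -0.1 7.2 0" --pt "45 0 -0.1 7.2 0" --pt "45 0 -0.1 7.2 0" --pt "45 0 -0.1 7.2 0" --newtons 20

```text
clock: 10.05
position: [0.4997, -0.0481, 0.1027]
ee_rot: [1.737, 2.615, 0.001]
ft_force: [-1.2, -0.1, 0.5]
gripper_width: 0.0446
finger_force: 0.4
```

>>> arm_command --pt "24 0 0 0 0" --pt "24 0 0 0 0" --pt "24 0 0 0 0" --pt "24 0 0 0 0" --newtons 20

```text
clock: 10.45
position: [0.5005, -0.0477, 0.1026]
ee_rot: [1.736, 2.615, 0.003]
ft_force: [1.1, 0.6, 5.9]
gripper_width: 0.0309
finger_force: 17.4
```

Run:
```python
from h import *
im,c,st=snap('wrist','w7');np.savez('w7.npz',**st);print({k:np.round(v,4) for k,v in st.items()})
```

```text
{'clock': np.float64(10.45), 'qpos': array([ 0.3522,  0.1696, -0.3743,  1.9575,  0.0723,  1.0237,  0.344 ]), 'dq': array([ 0.0019, -0.0001, -0.0018,  0.0002, -0.0017,  0.0014,  0.0021]), 'effort': array([ 1.27400e-01, -4.31855e+01, -1.62210e+00, -3.20112e+01,
        2.85300e-01,  8.12200e-01,  1.49000e-02]), 'position': array([ 0.5005, -0.0477,  0.1026]), 'ee_rot': array([1.736 , 2.6149, 0.0032]), 'ft_force': array([1.1307, 0.5801, 5.9019]), 'moment': array([ 0.3354, -0.7748,  0.0023]), 'finger_force': np.float64(17.3767), 'gripper_width': np.float64(0.0309)}
```

>>> arm_command --pt "15 0 -0.1 -0.28 0" --pt "15 0 -0.24 -0.66 0" --pt "15 0 -0.38 -1.04 0" --pt "15 0 -0.52 -1.42 0" --pt "15 0 -0.66 -1.8 0" --pt "15 0 -0.8 -2.2 0" --pt "15 0 -0.94 -2.6 0" --pt "15 0 -1.02 -2.8 0" --pt "15 0 -1.02 -3.4 0" --pt "15 0 -1.02 -3.4 0" --pt "15 0 -1.02 -3.4 0" --newtons 25

```text
clock: 11.6
position: [0.4752, -0.0579, 0.1859]
ee_rot: [-1.738, -2.617, 0.0]
ft_force: [0.5, -0.4, 0.7]
gripper_width: 0.021
finger_force: 26.4
```

Run:
```python
from h import *
im,c,st=snap('wrist','w8');np.savez('w8.npz',**st);print({k:np.round(v,4) for k,v in st.items()})
im,c,st=snap('scene','s8');im,c,st=snap('top','t8')
```

```text
{'clock': np.float64(11.6), 'qpos': array([ 0.3872,  0.0363, -0.3643,  1.9125,  0.014 ,  1.1955,  0.4164]), 'dq': array([-0.002 ,  0.0112, -0.0003,  0.0127,  0.0017, -0.0026, -0.0012]), 'effort': array([ 2.24000e-02, -4.14148e+01, -4.41000e-01, -4.01784e+01,
       -1.20000e-03,  6.98000e-02,  1.59000e-02]), 'position': array([ 0.4752, -0.0579,  0.1859]), 'ee_rot': array([-1.7378e+00, -2.6170e+00,  3.0000e-04]), 'ft_force': array([ 0.4612, -0.4339,  0.7371]), 'moment': array([-0.0067,  0.0117,  0.0238]), 'finger_force': np.float64(26.3619), 'gripper_width': np.float64(0.021)}
```

>>> arm_command --pt "15 0 0 -0.8 0" --pt "15 -1.5 -0.3 -0.8 0" --pt "15 -3 -0.6 -0.8 0" --pt "15 -4.5 -0.8 -0.8 0" --pt "15 -6 -1 -0.8 0" --pt "15 -7.5 -1.3 -0.8 0" --pt "15 -9 -1.6 -0.6 0" --pt "15 -9.8 -1.7 0 0" --pt "15 -9.8 -1.7 0.6 0" --pt "15 -9.8 -1.7 0.6 0" --pt "15 -9.8 -1.7 0.6 0" --newtons 40

```text
clock: 12.85
position: [0.5313, -0.2985, 0.1709]
ee_rot: [-1.735, -2.617, -0.001]
ft_force: [0.4, -0.2, -0.5]
gripper_width: 0.0213
finger_force: 39.4
```

Run:
```python
from h import *
im,c,st=snap('wrist','w9');np.savez('w9.npz',**st);print({k:np.round(v,4) for k,v in st.items() if k in('position','ee_rot','ft_force','clock','qpos','gripper_width')})
r=R.from_rotvec(st['ee_rot']).as_matrix();tip=st['position']+r[:,2]*.081
p=proj(c,[tip,[.5292,-.3001,.05],[.532,-.3086,.05]]);print(p)
x,y=p[0];x0,y0=int(x-75),int(y-75)
cr=im[y0:y0+150,x0:x0+150];a=cv2.resize(cr,(600,600),interpolation=cv2.INTER_CUBIC)
b=cv2.resize(im[150:384,156:356],(200,234))
ims=viewer.capture('scene');cv2.imwrite('pics/s9.png',ims[...,::-1]);
sp=proj(cam('scene'),[tip])[0].astype(int);print(sp)
d=cv2.resize(ims[sp[1]-60:sp[1]+30,sp[0]-25:sp[0]+25],(200,360),interpolation=cv2.INTER_CUBIC)
o=np.zeros((600,800,3),np.uint8);o[:,:600]=a;o[:234,600:]=b;o[240:600,600:]=d;print(x0,y0)
cv2.imwrite('pics/w9b.png',o[...,::-1])
```

```text
{'clock': np.float64(12.85), 'qpos': array([ 0.588 ,  0.2993, -0.1807,  1.6372,  0.0559,  1.2116,  0.7955]), 'position': array([ 0.5313, -0.2985,  0.1709]), 'ee_rot': array([-1.7348e+00, -2.6173e+00, -7.0000e-04]), 'ft_force': array([ 0.4303, -0.1869, -0.5439]), 'gripper_width': np.float64(0.0213)}
[[252.52838037 203.9285438 ]
 [249.70539475 187.77939293]
 [248.87584177 197.9240846 ]]
[336 181]
177 128
```

View pics/w9b.png

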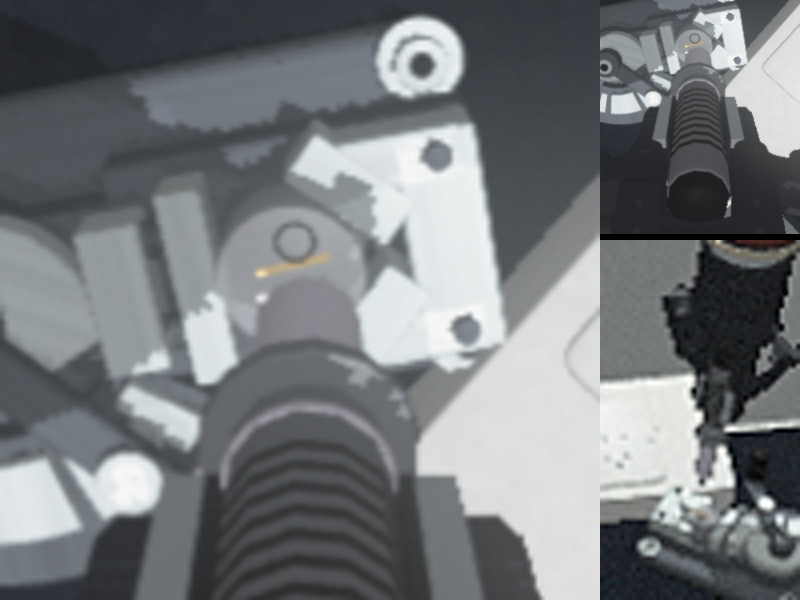

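```bash
cat > m.py <<'E'
from h import *
st=dict(np.load('w9.npz'));c=cam('wrist',st);r=R.from_rotvec(st['ee_rot']).as_matrix()
th=np.linspace(0,2*np.pi,90)
def rows(s,ox,t):
    out=[]
    for h,rad in((.002,.004),(.013,.009),(.055,.0155),(.060,.0155),(.060,.011),(.145,.011)):
        a=h-.1; e=np.array([np.sin(t),0,-np.cos(t)]); n=np.array([np.cos(t),0,np.sin(t)])
        P=np.array([ox,.0,-.0187+s])+e*a+rad*(np.outer(np.cos(th),n)+np.outer(np.sin(th),[0,1,0]))
        q=proj(c,st['position']+P@r.T);out.append((round(q[:,1].min(),1),round(q[:,1].max(),1)))
    return out
for s in(-.004,0,.004):
  for t in(-5,0,5):
    print(s,t,rows(s,0,np.radians(t)))
E
python3 m.py
python3 - <<'E'
import cv2,numpy as np
g=cv2.imread('pics/w9.png').astype(int)
print(g[185:240,254].tolist().__len__(), [int(v.mean()) for v in g[185:240,252:257].mean(1)])
print([int(v.mean()) for v in g[315:384,252:257].mean(1)])
print('row205',[int(v.mean()) for v in g[203:208,232:278].mean(0)])
E
```

```text
-0.004 -5 [(np.float64(190.1), np.float64(200.7)), (np.float64(189.8), np.float64(214.4)), (np.float64(210.1), np.float64(259.1)), (np.float64(214.5), np.float64(264.3)), (np.float64(222.2), np.float64(257.6)), (np.float64(363.5), np.float64(409.5))]
-0.004 0 [(np.float64(201.4), np.float64(212.1)), (np.float64(200.1), np.float64(225.1)), (np.float64(215.7), np.float64(266.3)), (np.float64(219.5), np.float64(271.1)), (np.float64(227.4), np.float64(264.0)), (np.float64(351.0), np.float64(404.3))]
-0.004 5 [(np.float64(212.9), np.float64(223.7)), (np.float64(210.6), np.float64(235.9)), (np.float64(221.7), np.float64(273.6)), (np.float64(224.7), np.float64(277.9)), (np.float64(232.8), np.float64(270.5)), (np.float64(337.7), np.float64(397.6))]
0 -5 [(np.float64(188.3), np.float64(198.7)), (np.float64(187.9), np.float64(212.2)), (np.float64(207.3), np.float64(255.5)), (np.float64(211.5), np.float64(260.6)), (np.float64(219.1), np.float64(253.9)), (np.float64(353.1), np.float64(398.7))]
0 0 [(np.float64(199.5), np.float64(210.0)), (np.float64(198.1), np.float64(222.7)), (np.float64(212.9)
[... 1214 characters left out ...]
137, 138, 138, 138, 138, 138, 138, 138, 138, 138, 138, 135, 121, 97, 96, 103, 111, 108, 107, 106, 106, 106, 106, 104, 95, 91, 91, 96, 117, 142, 146, 103, 90, 89, 89, 89, 88, 84, 67, 64]
[78, 79, 82, 89, 95, 83, 50, 33, 33, 31, 32, 32, 32, 32, 32, 32, 31, 32, 32, 33, 33, 35, 37, 38, 39, 40, 41, 41, 41, 42, 42, 42, 41, 38, 37, 36, 35, 33, 32, 33, 33, 33, 32, 32, 32, 32, 32, 32, 32, 32, 32, 32, 32, 32, 32, 31, 33, 34, 37, 39, 39, 38, 37, 36, 36, 36, 37, 38, 38]
row205 [220, 189, 166, 169, 172, 173, 172, 170, 166, 154, 142, 133, 128, 129, 130, 132, 133, 134, 135, 137, 138, 138, 138, 138, 138, 138, 139, 138, 138, 138, 138, 137, 138, 149, 184, 217, 227, 229, 229, 230, 230, 230, 230, 230, 230, 231]
```

Run:
```python
from h import *
st=dict(np.load('w9.npz'));c=cam('wrist',st);r=R.from_rotvec(st['ee_rot']).as_matrix()
s9=plane(c,(250.75,188.5),.05);c4=cam('wrist',dict(np.load('w4.npz')))
t,e=tri([(c,(250.75,188.5)),(c4,(198.7,236.7))])
print(s9,t,e)
for s in(s9,t,np.r_[.5292,-.3001,.05]):print((r.T@(s-st['position'])*40).round(3), (r.T@(s-st['position'])*1000).round(1))
```

```text
[ 0.53023919 -0.30034165  0.05      ] [ 0.52921538 -0.3010351   0.05011712] [np.float64(1.2), np.float64(1.2)]
[-0.057 -0.064  4.835] [ -1.4  -1.6 120.9]
[-0.067 -0.113  4.831] [ -1.7  -2.8 120.8]
[-0.032 -0.099  4.835] [ -0.8  -2.5 120.9]
```

Run:
```python
from h import *
st=dict(np.load('w9.npz'));c=cam('wrist',st);r=R.from_rotvec(st['ee_rot']).as_matrix()
m=viewer.camera_model('wrist');print(m['hand_eye'].round(5),m['mtx'].round(2))
for y in(0,.0187+.081):print(proj(c,[st['position']+r[:,2]*.081]))
K,D,Rm,t=c;print(Rm.T@(st['position']+r[:,2]*.081-t), r.T@(t-st['position']))
```

```text
[[-1.9000e-04 -9.4493e-01 -3.2726e-01  8.4630e-02]
 [ 1.0000e+00 -3.2000e-04  3.2000e-04  8.9000e-04]
 [-4.1000e-04 -3.2726e-01  9.4493e-01 -1.4246e-01]
 [ 0.0000e+00  0.0000e+00  0.0000e+00  1.0000e+00]] [[334.24   0.   253.88]
 [  0.   334.24 194.36]
 [  0.     0.     1.  ]]
[[252.52860561 203.92895664]]
[[252.52860561 203.92895664]]
[-0.00096236  0.00684123  0.23885657] [ 0.0846333   0.00088806 -0.142465  ]
```

Run:
```python
from h import *
H=np.array([viewer.camera_model('wrist')['hand_eye'] for _ in range(100)]);print(H.std(0).max(),len(np.unique(H[:,1,3])))
Hm=H.mean(0);U,_,V=np.linalg.svd(Hm[:3,:3]);Hm[:3,:3]=U@V;print(Hm.round(5));np.save('H.npy',Hm)
viewer_cm=viewer.camera_model
m0=viewer_cm('wrist')
def cm(st):
    T=np.eye(4);T[:3,:3]=R.from_rotvec(st['ee_rot']).as_matrix();T[:3,3]=st['position'];T=T@Hm
    return np.array(m0['mtx']),np.array(m0['D']),T[:3,:3],T[:3,3]
S={k:dict(np.load(k+'.npz')) for k in('w1','w4','w5','w9')};c={k:cm(S[k]) for k in S}
st=S['w9'];r=R.from_rotvec(st['ee_rot']).as_matrix()
px={'w9':(250.75,188.5),'w4':(198.7,236.7),'w5':(472.6,67.2)}
for k in px:
    s=plane(c[k],px[k],.05);print(k,s,(r.T@(s-st['position'])*1000).round(1))
t,e=tri([(c[k],px[k]) for k in px]);print(t,e)
print(proj(c['w9'],[st['position']+r[:,2]*a for a in(.068,.081)]))
```

```text
1.2212453270876722e-15 1
[[-1.9000e-04 -9.4493e-01 -3.2726e-01  8.4630e-02]
 [ 1.0000e+00 -3.2000e-04  3.2000e-04  8.9000e-04]
 [-4.1000e-04 -3.2726e-01  9.4493e-01 -1.4246e-01]
 [ 0.0000e+00  0.0000e+00  0.0000e+00  1.0000e+00]]
w9 [ 0.53023919 -0.30034165  0.05      ] [ -1.4  -1.6 120.9]
w4 [ 0.52811933 -0.30165428  0.05      ] [ -1.8  -4.1 120.9]
w5 [ 0.52852072 -0.30247832  0.05      ] [ -2.7  -4.  120.9]
[ 0.52916658 -0.30126703  0.05108568] [np.float64(1.5), np.float64(1.0), np.float64(0.6)]
[[252.46353476 210.72188597]
 [252.52860561 203.92895664]]
```

>>> arm_command --pt "15 -0.05 -0.1 0.4 0" --pt "15 -0.05 -0.1 0.6 0" --pt "15 -0.05 -0.1 0.6 0" --pt "15 -0.05 -0.1 0.6 0" --pt "15 -0.05 -0.1 0.6 0"

```text
clock: 13.45
position: [0.5297, -0.3022, 0.1566]
ee_rot: [1.737, 2.617, 0.0]
ft_force: [0.0, 0.4, -0.7]
gripper_width: 0.0211
finger_force: 39.4
```

Run:
```python
from h import *
im,c,st=snap('wrist','w10');np.savez('w10.npz',**st);print(st['position'],st['ft_force'],st['clock'])
r=R.from_rotvec(st['ee_rot']).as_matrix()
z=(st['position'][2]-.05)
tgt=proj(c,[st['position']+r[:,2]*z])[0];print('px under TCP axis on face',tgt)
def up(g,x0,y0,w=60,f=8):return cv2.resize(g[y0:y0+w,x0:x0+w],None,fx=f,fy=f,interpolation=cv2.INTER_CUBIC)
for n in('w9','w10'):
    g=cv2.imread(f'pics/{n}.png',0);x0,y0=222,160;a=up(g,x0,y0)
    h=cv2.HoughCircles(cv2.GaussianBlur(a,(9,9),0),cv2.HOUGH_GRADIENT,1,30,param1=60,param2=22,minRadius=26,maxRadius=56)
    print(n,[] if h is None else [(x/8+x0-.44,y/8+y0-.44,q/8) for x,y,q in h[0][:6]])
    b=g.astype(int)
    print('barrel row', [int(v) for v in b[205:211,236:274].mean(0)]); print('col',[int(v) for v in b[180:222,251:256].mean(1)])
```

```text
[ 0.52969814 -0.30219875  0.15656536] [ 0.04956722  0.38121446 -0.69541453] 13.45
px under TCP axis on face [252.63920051 192.41981922]
w9 []
barrel row [158, 166, 171, 174, 165, 140, 124, 124, 126, 127, 129, 130, 131, 132, 133, 135, 136, 135, 136, 136, 136, 136, 136, 136, 136, 136, 135, 135, 135, 138, 163, 212, 227, 229, 229, 229, 229, 229]
col [149, 164, 163, 152, 133, 142, 150, 148, 148, 148, 144, 140, 138, 150, 164, 159, 154, 144, 135, 135, 135, 135, 135, 136, 135, 135, 135, 136, 136, 136, 135, 133, 121, 96, 95, 101, 109, 107, 106, 105, 105, 105]
w10 []
barrel row [167, 165, 170, 170, 160, 137, 124, 124, 125, 127, 128, 130, 131, 132, 133, 135, 135, 135, 135, 136, 136, 136, 136, 136, 136, 136, 135, 135, 134, 133, 142, 163, 180, 192, 202, 206, 204, 215]
col [117, 141, 162, 163, 156, 129, 115, 152, 160, 160, 160, 159, 158, 152, 137, 123, 163, 150, 136, 135, 134, 135, 135, 135, 135, 135, 135, 135, 136, 135, 135, 133, 121, 96, 94, 100, 109, 106, 105, 105, 104, 104]
```

Run:
```python
from h import *
g=cv2.imread('pics/w10.png',0).astype(int)
for y in range(183,199):print(y,g[y,242:266].tolist())
g=cv2.imread('pics/w9.png',0).astype(int);print()
for y in range(182,196,1):print(y,g[y,242:266].tolist())
print(arm.read_state()['position'])
```

```text
183 [112, 125, 137, 148, 154, 157, 158, 159, 160, 162, 162, 164, 164, 165, 166, 167, 167, 167, 163, 152, 138, 126, 121, 126]
184 [131, 147, 153, 155, 157, 157, 158, 159, 160, 160, 156, 154, 156, 158, 162, 165, 167, 168, 169, 168, 163, 151, 134, 118]
185 [151, 154, 155, 156, 157, 157, 158, 157, 154, 148, 128, 115, 123, 131, 145, 157, 164, 167, 168, 168, 168, 166, 158, 140]
186 [154, 154, 155, 156, 156, 157, 157, 149, 126, 110, 114, 118, 119, 117, 113, 123, 148, 164, 167, 168, 169, 169, 169, 163]
187 [153, 154, 154, 154, 155, 156, 150, 126, 112, 138, 153, 157, 158, 158, 145, 116, 121, 152, 166, 167, 168, 168, 168, 167]
188 [153, 153, 154, 154, 154, 153, 136, 115, 135, 157, 160, 161, 162, 164, 161, 138, 112, 140, 162, 167, 167, 167, 168, 167]
189 [152, 152, 154, 155, 155, 153, 128, 121, 146, 158, 160, 161, 161, 164, 163, 159, 128, 127, 154, 164, 165, 166, 166, 167]
190 [153, 152, 153, 154, 155, 151, 124, 116, 144, 158, 159, 160, 161, 162, 162, 159, 133, 128, 153, 164, 165, 165, 166, 165]
191 [152, 152, 153, 154, 154, 152, 128, 109, 138, 156, 159, 159, 160, 162, 162, 158, 128, 128, 154, 
[... 1988 characters left out ...]
4, 164, 162, 163, 163, 163, 167, 177]
191 [153, 153, 154, 149, 128, 118, 136, 148, 152, 154, 151, 131, 119, 145, 163, 168, 169, 167, 162, 161, 161, 163, 174, 182]
192 [152, 153, 154, 154, 150, 128, 112, 120, 125, 128, 122, 128, 152, 164, 171, 174, 173, 168, 163, 161, 161, 162, 172, 179]
193 [153, 154, 154, 155, 156, 156, 146, 129, 122, 126, 132, 154, 170, 172, 171, 168, 166, 164, 161, 160, 161, 161, 163, 165]
194 [158, 158, 158, 163, 168, 172, 171, 169, 167, 167, 166, 165, 164, 162, 160, 160, 160, 159, 159, 159, 160, 160, 162, 163]
195 [189, 180, 171, 171, 170, 170, 167, 166, 164, 161, 160, 158, 159, 158, 158, 158, 158, 158, 158, 158, 159, 158, 160, 162]
[ 0.52973145 -0.30219948  0.15661209]
```

>>> arm_command --pt "15 0.045 0 0.4 0" --pt "15 0.045 0 0.7 0" --pt "15 0.045 0 0.84 0" --pt "15 0.045 0 0.84 0" --pt "15 0.045 0 0.84 0"

```text
clock: 14.0
position: [0.5291, -0.3012, 0.1352]
ee_rot: [-1.738, -2.617, -0.0]
ft_force: [0.7, -0.7, -1.2]
gripper_width: 0.0213
finger_force: 39.4
```

>>> arm_command --pt "15 0 0 0.04 0" --pt "15 0 0 0.04 0" --pt "15 0 0 0.04 0"

```text
clock: 14.3
position: [0.5292, -0.3012, 0.1345]
ee_rot: [1.738, 2.617, 0.0]
ft_force: [-0.5, -0.5, -1.0]
gripper_width: 0.021
finger_force: 39.4
```

Run:
```python
from h import *
im,c,st=snap('wrist','w11');np.savez('w11.npz',**st);print(st['position'],st['ft_force'],st['moment'],st['clock'])
g=im.mean(2).astype(int)
for y in range(183,203):print(y,g[y,240:268].tolist())
z=st['position'][2]-.05;print(proj(c,[st['position']-[0,0,z]]))
```

```text
[ 0.52918962 -0.30120123  0.13450292] [-0.51722015 -0.47914466 -1.00100602] [ 0.07751743  0.03900536 -0.02193258] 14.3
183 [84, 85, 85, 85, 86, 88, 87, 87, 88, 88, 103, 162, 205, 216, 217, 215, 183, 159, 190, 210, 217, 220, 221, 221, 221, 221, 221, 222]
184 [85, 86, 85, 86, 86, 87, 89, 91, 93, 94, 101, 140, 187, 210, 215, 208, 170, 142, 146, 156, 191, 209, 212, 217, 220, 221, 220, 216]
185 [84, 84, 85, 87, 89, 93, 96, 98, 99, 100, 101, 107, 124, 170, 199, 177, 146, 139, 138, 140, 147, 151, 156, 190, 210, 217, 218, 187]
186 [83, 85, 90, 92, 96, 98, 99, 100, 101, 102, 101, 103, 104, 116, 141, 143, 140, 141, 138, 139, 140, 140, 142, 147, 157, 191, 206, 174]
187 [86, 89, 95, 97, 98, 100, 100, 101, 102, 103, 104, 105, 105, 106, 109, 115, 134, 140, 138, 139, 139, 139, 140, 140, 142, 149, 152, 146]
188 [92, 96, 98, 98, 100, 101, 102, 102, 104, 105, 106, 106, 107, 107, 108, 109, 112, 117, 127, 135, 139, 140, 139, 140, 140, 141, 142, 142]
189 [96, 97, 99, 101, 102, 102, 104, 105, 105, 106, 107, 108, 109, 109, 110, 111, 111, 111, 114, 121, 132, 138, 140, 140, 139, 140, 142, 142]
190 [98, 99, 1
[... 1197 characters left out ...]
 134, 134, 133, 133, 134, 136, 136, 138, 143, 152, 160, 166, 169, 168, 168, 168, 168, 166]
199 [151, 152, 153, 154, 153, 145, 139, 135, 132, 133, 133, 134, 135, 135, 136, 136, 138, 140, 142, 142, 146, 158, 165, 167, 167, 167, 167, 166]
200 [153, 153, 153, 152, 146, 135, 130, 130, 131, 133, 134, 134, 135, 136, 136, 137, 136, 137, 140, 139, 138, 143, 152, 159, 164, 166, 166, 166]
201 [152, 153, 152, 146, 134, 128, 128, 129, 131, 133, 133, 135, 135, 136, 137, 137, 138, 137, 138, 137, 138, 137, 139, 146, 157, 163, 165, 165]
202 [153, 153, 149, 139, 129, 127, 128, 129, 132, 133, 134, 134, 136, 136, 137, 137, 137, 138, 138, 137, 137, 136, 136, 138, 145, 158, 163, 164]
[[252.52349778 202.19820196]]
```

>>> arm_command --pt "15 0 0 0.06 0" --pt "15 0 0 0.12 0" --pt "15 0 0 0.16 0" --pt "15 0 0 0.16 0" --pt "15 0 0 0.16 0"

```text
clock: 14.85
position: [0.5292, -0.3012, 0.1305]
ee_rot: [1.738, 2.617, 0.0]
ft_force: [-1.1, 0.8, -0.0]
gripper_width: 0.0211
finger_force: 39.5
```

>>> arm_command --pt "15 0 0 0.04 0" --pt "15 0 0 0.06 0" --pt "15 0 0 0.06 0" --pt "15 0 0 0.06 0"

```text
clock: 15.25
position: [0.5292, -0.3012, 0.1289]
ee_rot: [1.737, 2.617, 0.0]
ft_force: [-0.4, -0.8, 2.6]
gripper_width: 0.021
finger_force: 39.6
```

>>> arm_command --pt "15 0 0 0.04 0" --pt "15 0 0 0.04 0" --pt "15 0 0 0.04 0"

```text
clock: 15.55
position: [0.5292, -0.3012, 0.1279]
ee_rot: [1.738, 2.617, 0.0]
ft_force: [0.2, 0.1, 2.5]
gripper_width: 0.0209
finger_force: 39.7
```

Run:
```python
from h import *
F=[];Z=[]
for i in range(16):
    viewer.capture('wrist');st=arm.read_state();F.append(st['ft_force']);Z.append(st['position'][2])
print(np.mean(F,0),np.std(F,0),np.mean(Z),st['clock'],st['position'],st['moment'])
snap('wrist','w12')
```

```text
[ 0.10439964 -0.03604332  2.47170508] [0.39341435 0.52094073 0.25309851] 0.12786061067285784 16.35 [ 0.52913641 -0.30116317  0.12782192] [-0.01807439 -0.01027022  0.03557059]
```

>>> arm_command --pt "15 0 0 0.03 0" --pt "15 0 0 0.03 0" --pt "15 0 0 0.03 0"

```text
clock: 16.7
position: [0.5292, -0.3012, 0.1271]
ee_rot: [1.738, 2.617, 0.0]
ft_force: [0.2, 0.8, 3.1]
gripper_width: 0.0208
finger_force: 39.7
```

Run:
```python
from h import *
F=[];Z=[]
for i in range(16):
    viewer.capture('wrist');st=arm.read_state();F.append(st['ft_force']);Z.append(st['position'][2])
print(np.mean(F,0),np.mean(Z),st['clock'],st['gripper_width'])
im,c,st=snap('wrist','w13');g=im.mean(2).astype(int)
for y in range(192,218,1):print(y,g[y,238:272].tolist())
```

```text
[-0.00404243 -0.06603015  2.89585358] 0.12708312948482148 17.5 0.020837882780947357
192 [87, 93, 96, 98, 99, 100, 101, 101, 103, 103, 104, 106, 106, 106, 106, 107, 108, 108, 108, 110, 116, 127, 135, 138, 139, 139, 139, 140, 141, 142, 141, 142, 142, 141]
193 [93, 95, 97, 99, 101, 101, 102, 104, 105, 105, 106, 107, 108, 109, 109, 109, 110, 111, 111, 111, 112, 114, 120, 130, 136, 139, 139, 138, 140, 140, 141, 142, 142, 142]
194 [95, 98, 98, 100, 101, 103, 105, 105, 106, 107, 111, 114, 116, 117, 119, 118, 119, 120, 118, 116, 115, 114, 114, 114, 124, 134, 139, 140, 139, 140, 140, 141, 142, 142]
195 [97, 98, 99, 101, 103, 105, 107, 111, 114, 120, 128, 136, 140, 143, 143, 144, 143, 144, 139, 136, 130, 125, 121, 116, 111, 118, 130, 139, 141, 140, 140, 140, 141, 142]
196 [98, 100, 101, 103, 107, 111, 118, 130, 139, 148, 155, 157, 157, 158, 158, 159, 158, 160, 161, 162, 161, 155, 144, 133, 124, 119, 120, 135, 141, 140, 140, 140, 140, 141]
197 [99, 101, 104, 109, 122, 134, 146, 153, 155, 157, 157, 155, 149, 147, 145, 145, 139, 147, 155, 159, 162, 165, 165, 162, 152, 137, 125, 121, 125, 132, 137
[... 2765 characters left out ...]
131, 133, 132, 131, 139, 152, 158, 159, 159]
214 [152, 150, 137, 123, 110, 103, 97, 92, 91, 90, 89, 90, 90, 90, 90, 91, 95, 99, 102, 100, 98, 98, 97, 101, 104, 113, 123, 126, 128, 135, 149, 156, 158, 160]
215 [153, 147, 130, 109, 95, 90, 89, 88, 90, 90, 91, 92, 94, 95, 96, 98, 99, 111, 119, 118, 115, 109, 103, 100, 98, 97, 98, 101, 111, 121, 140, 152, 158, 166]
216 [147, 127, 104, 92, 89, 90, 93, 94, 95, 98, 100, 101, 103, 105, 107, 109, 109, 110, 114, 132, 142, 131, 124, 121, 113, 107, 102, 97, 97, 100, 116, 141, 160, 170]
217 [126, 102, 89, 90, 93, 98, 102, 105, 106, 106, 107, 107, 106, 107, 107, 106, 106, 106, 106, 110, 113, 117, 145, 157, 146, 136, 127, 118, 109, 105, 106, 121, 149, 168]
```

>>> arm_command --pt "15 0 0 0.01 0" --pt "15 0 0 0.01 0" --pt "15 0 0 0.01 0"

```text
clock: 17.85
position: [0.5291, -0.3011, 0.1268]
ee_rot: [-1.738, -2.617, -0.0]
ft_force: [-0.1, -0.9, 3.7]
gripper_width: 0.0209
finger_force: 39.7
```

Run:
```python
from h import *
st=arm.read_state();print(st['position'],st['ft_force'],st['clock']);print(order.hand_in())
```

```text
[ 0.52913092 -0.30114087  0.12683279] [-0.08087576 -0.91663682  3.72423231] 17.85
the job is handed in; nothing more can be done
None
```

The job is handed in at 17.9 s: by camera measurement the lever turned about 60° and sits over the dotted notch, and the arm is holding the probe upright in the ring with about 4 N on the nose, roughly half way in by the wrist force (the nose travel itself could not be seen).

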